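# Turn the topping stand to the square caddy

## Robot

A 6-joint arm with a two-finger parallel gripper is mounted at the origin on the work surface. World frame = base frame: x ahead of the robot, y to its left, z up, the work surface at z = 0. Lengths are in mm, angles in degrees, forces in N, time in s.
With the tool pointing down it reaches from about 300 to 875 mm from the base axis. Payload 6.4 kg.
Tool frame: the origin (TCP) lies midway between the tips of the shut fingers; the grasp point (between the pads) lies 19 mm behind it (r.grasp_offset is the distance from the TCP to the grasp point, in mm); z points along the fingers, y is the line along which they close (so a half turn about z gives the same grasp; the last joint's range is limited). The gripper opens to 85 mm and grips with 20 to 120 N. Pads are 22 mm wide; open, the fingers measure 114 mm over their backs; the gripper's body (76 mm by 85 mm) begins 54 mm behind the grasp point. The pads swing forward as they close: fully open they stand 13 mm farther back than shut.
Start: joints at [-75.075, 10.359, 92.074, -0, 77.567, -11.82], TCP at [258.785, -513.489, 231.288] pointing down, gripper open.
Joint ranges: [-171.53, 171.53], [-51.25, 118.39], [17.06, 147.69], [-65.23, 245.23], [0, 150.52], [-178.68, 178.68]. Speed limits (degrees/s): [147.25, 147.25, 172.46, 180, 180, 180].

## Interface

Orientations are given as [roll, pitch, yaw] about the fixed x, y, z axes, in that order (R = Rz(yaw) Ry(pitch) Rx(roll)).
In Python, from workcell import r gives the robot as it stands.
- The arm moves only by the tool apply_moves, never from a script. Its argument "motion" is a list of rows, each a list of 6 numbers: the shift along the world's x, y, z as a fraction of full scale, then the turn, a rotation vector about the world's x, y, z as a fraction of full scale. A call has 1 to 20 rows; each row is the pose to reach, as a shift and turn from the pose commanded when the call began; what a row does not reach only later rows make up. Full scale, the value 1, is 100 mm for a shift and pi/4 rad for a turn. A row lasts 1/12 s, in which the tool goes at most 41.7 mm and 7.16 degrees, less where a joint would pass 70% of its speed; a pose out of reach is approached as far as the arm can. A call with a number of a shift or a turn outside -1 to 1 is refused whole. A call with a gripper value outside its range is refused whole. "fingers" is the closure, from 0 (fully open) to 1 (shut), set as the call begins (left out, the last holds). The fingers move at their own pace and stop on an object; "newtons" is the grip in N (left out, the last holds). Time passes only in rows, so rows that repeat a pose let the fingers close. It gives the time, the measured TCP pose, the force, the opening and the grip force at its end, in the units of the state.
- r.sense(): the state, without advancing time (a new reading comes with each control period).
- r.grab_frame(name): name is "scene" or "top"; returns the picture (480x640x3 uint8, red, green, blue); there is no depth.
- r.get_calibration(name): a dict with "fx", "fy", "cx", "cy" (pixels), "dist" ([k1, k2, p1, p2, k3] as OpenCV has them; the pictures are not rectified), "R" (3x3) and "t" (3): a world point X has camera coordinates R X + t. Camera axes: x right, y down, z forward; pixel columns grow to the right and rows downward; lengths in mm; the calibration is good to about 2 mm. A picture is of the moment at which its call begins. get_calibration takes no time and is no camera call.
- r.sign_off(): hands the job in; it is judged then, once.
Trained networks look in the newest picture that a camera, given by its name, has taken for a name from the list of things; names that differ only in an ending like _2 or _b are one class to them, and where a whole thing is asked for, a point or a joint stands for the part that bears it (a point fixed in the world has none). Each returns a list of dicts, best first, with "score" (0 to 1); they miss things now and then, are a little off and sometimes report something else, mostly with a low value. They report only what shows in the picture. A call takes as long as a camera call. They do not tell look-alikes from the thing itself.
- r.look_for(name, camera): "box" ([left, top, right, bottom] as shares, 0 to 1, of the picture: columns of its width, rows of its height, round what is visible of it).
The state is a dict: "time": time; "joint_pos": joint angles; "joint_velocities": joint speeds; "joint_efforts": joint torques, N m; "tcp_pos": TCP position; "orientation": TCP orientation; "contact_force": force on the tool from outside, world axes, zero at the start; "moment": the same for the moment, N m; "finger_gap": finger opening in mm; "grip_force": force on a finger pad.
Only numpy, scipy, OpenCV 4.12 (cv2) and the standard library are available. Lean on these libraries where they do the work, as an engineer would, in place of code of your own. Each camera call takes 0.05 s, during which the arm holds its last target. There are 200 camera calls.

## Task

On the baker's bench, turn the revolving topping stand by pushing a peg on its rim with your fingers until the square caddy is at the front, centred over the line of the pointed tongue that sticks out of the stand's foot. Leave it standing there at rest. Do not touch, lift or tip the caddy or the canisters themselves, and leave the other things on the bench where they are.

Things in the scene. Friction and masses are not known exactly. Their poses are not given: they have to be found in the camera images.
- stand: fixed light wooden foot of the revolving stand. Origin on the turning axis, on the bench; z up. The foot is a disc 180 mm across and 20 mm high, mostly hidden by the turntable; from it a flat light wooden tongue, 22 mm wide and 18 mm high, sticks out along the foot's own -x axis to a pointed nose 176 mm from the axis, 46 mm past the turntable's edge: this marks the front.
- disc (a joint): angle of the turntable on the foot, rad, growing anticlockwise from above; it turns more than a whole turn either way, with light friction (about 0.2 N m), and stays where it is left. Six pegs stand on its rim: at joint value q they are at angles q + 30, 90, 150, 210, 270, 330 degrees in the foot's frame (from its +x, anticlockwise from above).
- disc_top (a point): centre of the turntable's top face, on the turning axis. The turntable is a light wooden disc 260 mm across, underside 22 mm and top 40 mm above the bench. The caddy and four canisters stand loose on it, about 62 mm from the axis, and ride round with it; at the start the front place is empty.
- peg0 (a point): one of the six alike upright wooden pegs on the turntable's rim (the one at q + 30 degrees): 12 mm thick, 55 mm tall, on a circle of radius 120 mm, 60 degrees apart, tops 95 mm above the bench; the point is on the peg's axis, half-way up. Fingers reaching down over the rim can push a peg sideways.
- caddy_mid (a point): the square steel caddy, the only square one on the turntable: 44 x 44 mm (lid 46 mm), 50 mm tall with a small wooden knob (10 mm across, 10 mm high) on top, standing loose; the point is on its axis, 25 mm above its underside (the turntable's top). Which of the five places it has differs. Not to be touched.
- jar1_mid (a point): round brushed-steel canister, 38 mm across and 50 mm tall with a small wooden knob (10 mm across, 10 mm high) on top, standing loose on the turntable; the point is on its axis 25 mm above its underside (the turntable's top). Not to be touched.
- jar2_mid (a point): round brushed-steel canister, 38 mm across and 44 mm tall with a small wooden knob (10 mm across, 10 mm high) on top, standing loose on the turntable; the point is on its axis 25 mm above its underside (the turntable's top). Not to be touched.
- jar3_mid (a point): round brushed-steel canister, 36 mm across and 50 mm tall with a small wooden knob (10 mm across, 10 mm high) on top, standing loose on the turntable; the point is on its axis 25 mm above its underside (the turntable's top). Not to be touched.
- jar4_mid (a point): round brushed-steel canister, 34 mm across and 46 mm tall with a small wooden knob (10 mm across, 10 mm high) on top, standing loose on the turntable; the point is on its axis 25 mm above its underside (the turntable's top). Not to be touched.
- roll: small round bread roll, 74 mm across, 42 mm high, loose on the bench behind the stand; origin under its centre. Leave alone.
- brush: pastry brush lying loose on the bench to the right of the stand, pointing away from the robot, under 40 mm high; origin on the bench under it. Leave alone.
- loaf: big round loaf, 200 mm across, 85 mm high, loose on a 22 mm thick wooden board at the left; origin under its centre. Leave alone.
- bowl: steel bowl, 150 mm across the rim, 65 mm high, loose on the bench at the right; origin under its centre. Leave alone.
- dredger: aluminium flour dredger, 64 mm across, 85 mm high, loose on the bench at the right; origin under its centre. Leave alone.
Not all that is in view belongs to the job. Leave any blue or red look-alike of the part that bears jar1_mid alone.

How it is judged (in metres and radians):
On the way:
1. the fingers push the turntable (contact force between the fingers and disc above 0.3 N), for 0.06 s.
At the end, for the whole second after the job is handed in: The square caddy stands on the turntable on the tongue's side of the axis (more than 45 mm out), within 15 mm to either side of the tongue's centre line; the turntable is at rest; the caddy and the four canisters stand upright on the turntable, all within 100 mm of its axis (x of caddy_mid in the frame of stand below -0.045 m and y of caddy_mid in the frame of stand between -0.015 and 0.015 m and velocity of joint disc between -0.05 and 0.05 rad/s and angle between each of caddy_mid, jar1_mid, jar2_mid, jar3_mid, jar4_mid's own z axis and vertical below 0.1 rad and horizontal distance between each of caddy_mid, jar1_mid, jar2_mid, jar3_mid, jar4_mid and stand below 0.1 m and height (world z) of each of caddy_mid, jar1_mid, jar2_mid, jar3_mid, jar4_mid above 0.055 m); the robot touches nothing.
It fails at once if the robot touches the square caddy or one of the round canisters (contact force between any of the fingers, the arm and caddy above 0.5 N or contact force between any of the fingers, the arm and jar1 above 0.5 N or contact force between any of the fingers, the arm and jar2 above 0.5 N or contact force between any of the fingers, the arm and jar3 above 0.5 N or contact force between any of the fingers, the arm and jar4 above 0.5 N).
It fails at once if the caddy or a canister is lifted off the turntable or knocked over (height (world z) of any of caddy_mid, jar1_mid, jar2_mid, jar3_mid, jar4_mid above 0.08 m or angle between any of caddy_mid, jar1_mid, jar2_mid, jar3_mid, jar4_mid's own z axis and vertical above 0.5 rad).
It fails at once if something lying round about the stand (bread roll, brush, loaf, bowl, flour dredger) is shifted (distance of any of roll, brush, loaf, bowl, dredger from where it was at the start of the episode above 0.025 m).
It also fails if it takes over 54 s, if anything falls off the work surface, if the arm or the gripper's body presses on something with over 40 N, if the wrist force passes 120 N, or if a joint passes its speed limit or range.

## Working session

There is one attempt and no reset: what is moved stays moved. The work goes in short steps, Python scripts to look and compute and a tool call to move; the robot and the scene stay as the last step left them, time stands still between calls to the robot, and variables do not carry over. Pictures are saved under pics/ and viewed, at most 10 in all, crops included, and the job is handed in when it is done.

Besides the shell and the picture viewer there is one more tool, called after "Request:" in YAML: its name, and indented under it one key for each argument. apply_moves: Moves the arm, as the interface text tells. Shift numbers are shares of 100 mm and turn numbers shares of pi/4 rad, none past 1 either way. Its arguments: {"type":"object","properties":{"motion":{"type":"array"},"fingers":{"type":"number"},"newtons":{"type":"number"}},"required":["motion"]}

```bash
mkdir -p pics; cat > h.py <<'E'
from workcell import r
import numpy as np, cv2
def snap(cam,f):
    im=r.grab_frame(cam); cv2.imwrite(f,im[:,:,::-1]); return im
def K(c): return np.array([[c['fx'],0,c['cx']],[0,c['fy'],c['cy']],[0,0,1.]])
def ray(cam,pts,z):
    c=r.get_calibration(cam); R=np.array(c['R']);t=np.array(c['t']).ravel()
    n=cv2.undistortPoints(np.array(pts,float).reshape(-1,1,2),K(c),np.array(c['dist'])).reshape(-1,2)
    o=-R.T@t; d=np.c_[n,np.ones(len(n))]@R
    return o+d*((z-o[2])/d[:,2])[:,None]
def proj(cam,P):
    c=r.get_calibration(cam)
    return cv2.projectPoints(np.array(P,float).reshape(-1,1,3),cv2.Rodrigues(np.array(c['R']))[0],np.array(c['t'],float),K(c),np.array(c['dist']))[0].reshape(-1,2)
E
python3 - <<'E'
from h import *
for c in("top","scene"):
    snap(c,f"pics/{c}0.png")
    k=r.get_calibration(c); print(c,k['fx'],-np.array(k['R']).T@np.array(k['t']).ravel())
for n in("disc","stand","caddy_mid","peg0"):
    print(n,[(x['score'],np.round(np.array(x['box'])*[640,480,640,480],1).tolist()) for x in r.look_for(n,"top")][:7])
E
```

```text
top 464.22698921131916 [ 395.96947755    8.07351886 1527.7830662 ]
scene 434.1853106200222 [1373.30021057 -683.82259728  852.56668356]
disc [(0.93, [329.7, 225.0, 409.7, 306.8])]
stand [(0.98, [330.5, 226.6, 411.2, 319.5])]
caddy_mid []
peg0 [(0.59, [329.3, 226.2, 408.5, 309.3])]
```

View pics/top0.png

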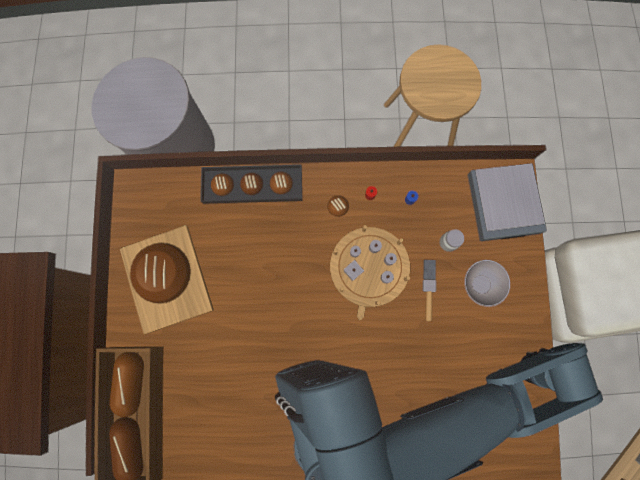

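View pics/scene0.png

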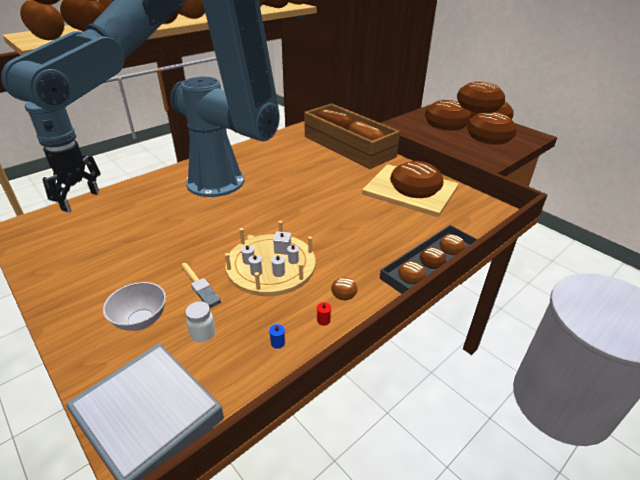

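The top view shows the stand at about (370,266), with its tongue nose near (361,318). The caddy is at about (354,270), one place from the front. I'll enlarge the stand.

```bash
python3 - <<'E'
from h import *
im=cv2.imread("pics/top0.png")[218:328,320:420]
cv2.imwrite("pics/c1.png",cv2.resize(im,None,fx=5.4,fy=5.4,interpolation=cv2.INTER_CUBIC))
E
```

```text
(no output)
```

View pics/c1.png

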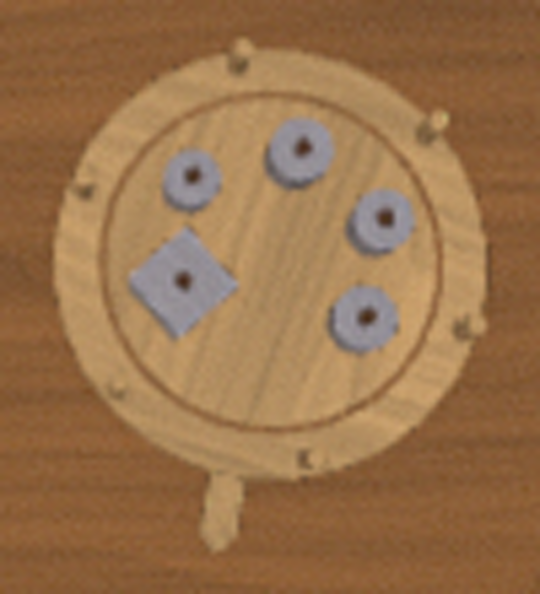

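```bash
python3 - <<'E'
from h import *
im=cv2.imread("pics/top0.png")
C=lambda p:(np.array(p,float)+.5)/5.4-.5+[320,218]
e=ray("top",C([[54,263],[488,263],[271,47],[271,479]]),40); print(e.round())
c=np.array([e[:2,1].mean(),]);
ctr=np.array([e[2:,0].mean(),e[:2,1].mean()]);print("ctr",ctr)
nose=ray("top",C([[218,550]]),18)[0,:2]-ctr; print("nose",nose,np.hypot(*nose),np.degrees(np.arctan2(nose[1],nose[0])))
for p in [[184,281],[193,176],[303,147],[386,217],[367,316]]:
    k=ray("top",C([p]),98)[0,:2]-ctr; print(k.round(1),np.hypot(*k),np.degrees(np.arctan2(k[1],k[0])))
print("pegs")
for p in [[245,44],[440,119],[482,326],[320,460],[116,390],[80,188]]:
    for z in(95,):
        k=ray("top",C([p]),z)[0,:2]-ctr; print(k.round(1),np.hypot(*k),np.degrees(np.arctan2(k[1],k[0]))%60)
print(r.sense()['orientation'])
E
```

```text
[[ 565.  -15.   40.]
 [ 559. -275.   40.]
 [ 694. -150.   40.]
 [ 434. -140.   40.]]
ctr [ 563.85357533 -144.8982342 ]
nose [-170.39310448   36.39591754] 174.23682982370312 167.9428278107113
[-17.2  56.5] 59.117067037409626 106.94921322441112
[43.4 49.2] 65.63609514020177 48.57584795189511
[ 58.8 -15. ] 60.65032030146125 -14.360098676607517
[ 16.7 -61.2] 63.44311200106231 -74.70464891290833
[-40.1 -47.6] 62.211373644464956 -130.11478196585819
pegs
[120.9  15.8] 121.91865785727089 7.455405756088903
[ 73.7 -95.9] 120.96863521493857 7.528403678646157
[ -47.4 -114. ] 123.42416681707353 7.434052464280811
[-121.2  -17.5] 122.43212816867435 8.224128116359736
[-78.4  97.3] 124.93354303862762 8.849383470590396
[ 38.5 114.5] 120.80348133239262 11.408407214086154
[-1.79968385e+02 -6.94022422e-03  2.67469221e+01]
```

The tongue points to about 168° about an axis at (564,−145). The caddy is at 107°, so the stand needs about +61° anticlockwise. The pegs sit at 8°+60k. I'll push the 188° peg, the one nearest the robot, towards −y. It has no canister within 40° of the fingers.

Request:
apply_moves:
  motion:
    - [0.2, 0.3, 0, 0, 0, 0]
    - [0.4, 0.6, 0, 0, 0, 0]
    - [0.5, 1, 0, 0, 0, 0]
    - [0.5, 1, 0, 0, 0, 0]
  fingers: 1

```text
time: 0.63
tcp_pos: [310.3, -407.2, 230.2]
orientation: [-179.7, -0.1, 27.0]
contact_force: [0.0, -1.2, -1.0]
finger_gap: 38.8
grip_force: 0.0
```

Request:
apply_moves:
  motion:
    - [0.2, 0.3, 0, 0, 0, 0]
    - [0.4, 0.6, 0, 0, 0, 0]
    - [0.5, 1, 0, 0, 0, 0]
    - [0.5, 1, 0, 0, 0, 0]

```text
time: 0.97
tcp_pos: [360.1, -307.8, 230.8]
orientation: [-179.8, -0.1, 27.0]
contact_force: [-1.2, 0.0, -1.2]
finger_gap: -0.1
grip_force: 0.0
```

Request:
apply_moves:
  motion:
    - [0.2, 0.3, 0, 0, 0, 0]
    - [0.4, 0.6, 0, 0, 0, 0]
    - [0.5, 1, 0, 0, 0, 0]
    - [0.5, 1, 0, 0, 0, 0]

```text
time: 1.3
tcp_pos: [409.9, -208.0, 231.1]
orientation: [-179.8, -0.1, 27.0]
contact_force: [0.7, 0.3, -0.3]
finger_gap: 0.1
grip_force: 0.0
```

Request:
apply_moves:
  motion:
    - [0.1, 0.3, 0, 0, 0, 0]
    - [0.2, 0.6, 0, 0, 0, 0]
    - [0.34, 0.82, 0, 0, 0, 0]
    - [0.34, 0.82, 0, 0, 0, 0]
    - [0.34, 0.82, 0, 0, 0, 0]
    - [0.34, 0.82, 0, 0, 0, 0]

```text
time: 1.8
tcp_pos: [442.6, -132.2, 231.2]
orientation: [180.0, 0.0, 26.8]
contact_force: [0.2, -0.1, 0.6]
finger_gap: -0.1
grip_force: 0.0
```

Request:
apply_moves:
  motion:
    - [0, 0, -0.3, 0, 0, 0]
    - [0, 0, -0.6, 0, 0, 0]
    - [0, 0, -0.9, 0, 0, 0]
    - [0, 0, -0.9, 0, 0, 0]

```text
time: 2.13
tcp_pos: [438.6, -130.7, 136.0]
orientation: [-179.5, 0.3, 26.6]
contact_force: [-0.1, 1.7, -0.4]
finger_gap: 0.1
grip_force: 0.0
```

Request:
apply_moves:
  motion:
    - [0, 0, -0.2, 0, 0, 0]
    - [0, 0, -0.4, 0, 0, 0]
    - [0, 0, -0.6, 0, 0, 0]
    - [0, 0, -0.75, 0, 0, 0]
    - [0, 0, -0.81, 0, 0, 0]
    - [0, 0, -0.81, 0, 0, 0]
    - [0, 0, -0.81, 0, 0, 0]

```text
time: 2.72
tcp_pos: [443.3, -132.5, 61.4]
orientation: [179.9, -0.0, 26.7]
contact_force: [1.2, 0.1, 1.0]
finger_gap: -0.4
grip_force: 0.0
```

```bash
python3 - <<'E'
from h import *
snap("scene","pics/s1.png")
im=cv2.imread("pics/s1.png")[200:310,200:350]
cv2.imwrite("pics/c2.png",cv2.resize(im,None,fx=5,fy=5,interpolation=cv2.INTER_CUBIC))
# waypoints angle->offset from angle 174, r=122
for a in range(174,242,6):
    p=122*np.array([np.cos(np.radians(a)),np.sin(np.radians(a))])-122*np.array([np.cos(np.radians(174)),np.sin(np.radians(174))]); print(a,(p/100).round(3))
E
```

```text
174 [0. 0.]
180 [-0.007 -0.128]
186 [ 0.    -0.255]
192 [ 0.02  -0.381]
198 [ 0.053 -0.505]
204 [ 0.099 -0.624]
210 [ 0.157 -0.738]
216 [ 0.226 -0.845]
222 [ 0.307 -0.944]
228 [ 0.397 -1.034]
234 [ 0.496 -1.115]
240 [ 0.603 -1.184]
```

View pics/c2.png

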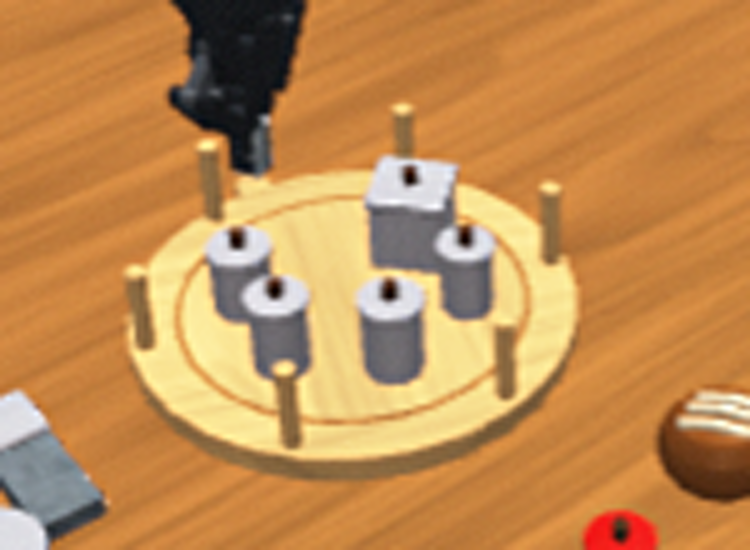

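The shut fingers, crop (250,150), hang over the rim just behind the target peg at (210,180), clear of everything else. Next I push along the arc.

Request:
apply_moves:
  motion:
    - [-0.005, -0.06, 0, 0, 0, 0]
    - [-0.007, -0.12, 0, 0, 0, 0]
    - [-0.005, -0.17, 0, 0, 0, 0]
    - [-0.002, -0.22, 0, 0, 0, 0]
    - [0.003, -0.27, 0, 0, 0, 0]
    - [0.01, -0.32, 0, 0, 0, 0]
    - [0.018, -0.37, 0, 0, 0, 0]
    - [0.029, -0.42, 0, 0, 0, 0]
    - [0.042, -0.47, 0, 0, 0, 0]
    - [0.057, -0.52, 0, 0, 0, 0]
    - [0.075, -0.565, 0, 0, 0, 0]
    - [0.095, -0.615, 0, 0, 0, 0]
    - [0.117, -0.66, 0, 0, 0, 0]
    - [0.142, -0.71, 0, 0, 0, 0]
    - [0.17, -0.76, 0, 0, 0, 0]
    - [0.2, -0.805, 0, 0, 0, 0]
    - [0.23, -0.85, 0, 0, 0, 0]
    - [0.265, -0.895, 0, 0, 0, 0]
    - [0.29, -0.925, 0, 0, 0, 0]
    - [0.307, -0.944, 0, 0, 0, 0]

```text
time: 4.43
tcp_pos: [473.8, -226.4, 60.3]
orientation: [180.0, 0.0, 26.7]
contact_force: [0.9, 2.5, 0.2]
finger_gap: 0.3
grip_force: 1.3
```

```bash
cat > m.py <<'E'
from h import *
import sys
n=sys.argv[1]
snap("scene",f"pics/s{n}.png"); snap("top",f"pics/t{n}.png")
a=cv2.imread(f"pics/s{n}.png")[205:300,210:330];b=cv2.imread(f"pics/t{n}.png")[218:328,320:420]
cv2.imwrite(f"pics/c{n}.png",np.hstack([cv2.resize(a,(420,440),interpolation=2),cv2.resize(b,(380,440),interpolation=2)]))
E
python3 m.py 3
```

```text
(no output)
```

View pics/c3.png

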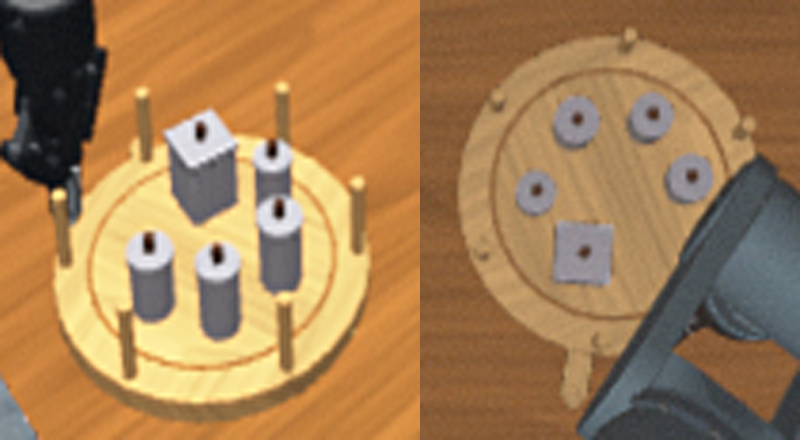

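The push worked. The caddy, knob at right-panel (585,252), has moved towards the tongue at (575,375). I'll compute the remaining angle.

```bash
python3 - <<'E'
from h import *
k=ray("top",[[320+(585.5-420)/3.8-.5,218+252.5/4-.5]],98)[0,:2]-[563.9,-144.9]; a=np.degrees(np.arctan2(k[1],k[0])); print(k,a)
A=222; f=lambda t:122*np.array([np.cos(np.radians(t)),np.sin(np.radians(t))])
rem=168-a; print(rem)
for s in np.linspace(0,rem,9): print(((f(A+s)-f(A))/100).round(3))
E
```

```text
[-52.07496128  28.78135685] 151.07097086306973
16.929029136930268
[0. 0.]
[ 0.031 -0.033]
[ 0.063 -0.065]
[ 0.096 -0.095]
[ 0.13  -0.125]
[ 0.165 -0.153]
[ 0.202 -0.179]
[ 0.239 -0.205]
[ 0.277 -0.229]
```

Next I push the last 17°, back off a little from the peg, and lift.

Request:
apply_moves:
  motion:
    - [0.02, -0.022, 0, 0, 0, 0]
    - [0.047, -0.049, 0, 0, 0, 0]
    - [0.08, -0.08, 0, 0, 0, 0]
    - [0.113, -0.11, 0, 0, 0, 0]
    - [0.147, -0.139, 0, 0, 0, 0]
    - [0.18, -0.164, 0, 0, 0, 0]
    - [0.21, -0.185, 0, 0, 0, 0]
    - [0.235, -0.202, 0, 0, 0, 0]
    - [0.255, -0.215, 0, 0, 0, 0]
    - [0.268, -0.224, 0, 0, 0, 0]
    - [0.277, -0.229, 0, 0, 0, 0]
    - [0.277, -0.229, 0, 0, 0, 0]
    - [0.277, -0.229, 0, 0, 0, 0]

```text
time: 5.62
tcp_pos: [501.4, -249.0, 60.4]
orientation: [180.0, -0.0, 26.7]
contact_force: [-0.2, 1.0, 0.0]
finger_gap: -0.4
grip_force: 0.2
```

Request:
apply_moves:
  motion:
    - [-0.05, 0.03, 0, 0, 0, 0]
    - [-0.12, 0.07, 0, 0, 0, 0]
    - [-0.2, 0.1, 0, 0, 0, 0]
    - [-0.2, 0.1, 0, 0, 0, 0]
    - [-0.2, 0.1, 0.2, 0, 0, 0]
    - [-0.2, 0.1, 0.4, 0, 0, 0]
    - [-0.2, 0.1, 0.7, 0, 0, 0]
    - [-0.2, 0.1, 1, 0, 0, 0]
    - [-0.2, 0.1, 1, 0, 0, 0]

```text
time: 6.37
tcp_pos: [484.2, -241.1, 166.8]
orientation: [179.4, -0.3, 26.8]
contact_force: [1.2, -0.8, 0.9]
finger_gap: 0.3
grip_force: 0.0
```

Request:
apply_moves:
  motion:
    - [-0.2, -0.2, 0.1, 0, 0, 0]
    - [-0.4, -0.5, 0.3, 0, 0, 0]
    - [-0.6, -0.8, 0.5, 0, 0, 0]
    - [-0.7, -1, 0.5, 0, 0, 0]
    - [-0.7, -1, 0.5, 0, 0, 0]
    - [-0.7, -1, 0.5, 0, 0, 0]

```text
time: 6.87
tcp_pos: [410.5, -339.6, 210.2]
orientation: [180.0, -0.0, 26.6]
contact_force: [-0.7, 0.2, -0.3]
finger_gap: 0.0
grip_force: 0.0
```

```bash
python3 m.py 4
```

```text
(no output)
```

View pics/c4.png

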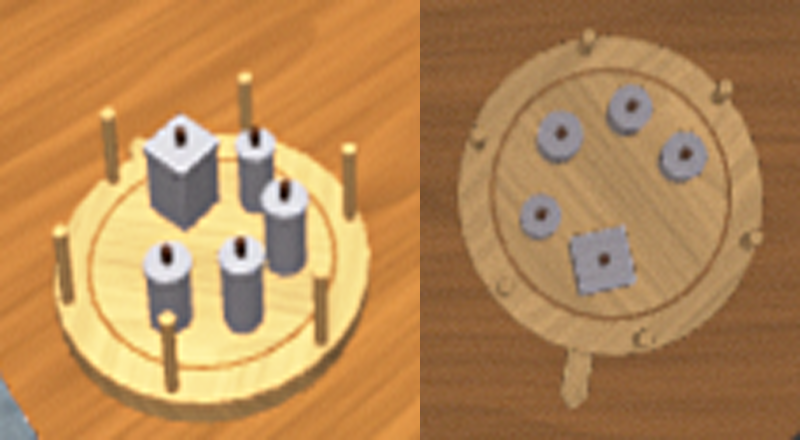

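The stand is clear of the arm. The caddy knob is at right-panel (604,259) and the nose at (573,407). I'll check the lateral offset, allowing for heights.

```bash
python3 - <<'E'
from h import *
C=lambda p:[(p[0]+.5-420)/3.8-.5+320,(p[1]+.5)/4-.5+218]
ctr=np.array([563.9,-144.9])
k=ray("top",[C([604,259])],98)[0,:2]-ctr
top=ray("top",[C([603,261])],90)[0,:2]-ctr
n=ray("top",[C([573,407])],18)[0,:2]-ctr;m=ray("top",[C([579,352])],18)[0,:2]-ctr
for v in(k,top,n,m):print(v.round(1),np.hypot(*v),np.degrees(np.arctan2(v[1],v[0])))
u=n/np.hypot(*n);print("lat",k@[-u[1],u[0]],top@[-u[1],u[0]])
# independent check in scene: where should centred knob project vs. seen
a=np.radians(168);s=np.r_[ctr+62*np.array([np.cos(a),np.sin(a)]),98];print(proj("scene",[s]),"seen",210+180.5/3.5-.5,205+136.5/(440/95)-.5)
E
```

```text
[-57.9  13.6] 59.44559207554499 166.8149287558105
[-58.8  13.7] 60.356334354630164 166.9228439781145
[-170.2   36.6] 174.1045826730809 167.86162710367327
[-126.3   29.9] 129.83310436658945 166.6662812940548
lat -1.0859114355367898 -0.9888856294517697
[[260.44353129 232.54106375]] seen 261.07142857142856 233.9715909090909
```

The caddy is within about 1 mm of the tongue's line, and the scene camera agrees. The turntable is at rest and the robot is clear, so I'm handing in.

```bash
python3 -c "
from workcell import r
print(r.sign_off())"
```

```text
the job is handed in; nothing more can be done
None
```

I turned the stand by pushing one rim peg until the square caddy stood at the front, about 1 mm off the tongue's centre line by my camera measurement. The fingers touched only the peg as far as I could see, the arm was clear of everything, and I handed the job in; no verdict came back.

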